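# Load the parts tumbler and shut it

### The job

Load the parts tumbler: swing its counterweighted hold-down arm up and over until it stays open by itself, squeeze the two tabs of the snap-fit cover together to free it, and set the cover the right way up on the rubber mat. Put every forged steel link on the bench into the tub, refit the cover so that it sits flush with both tabs sprung out, then lower the arm gently (guide it, do not let it drop) until it lies fully down across the cover. Leave the other things on the bench where they are.

Things in the scene. Friction and masses are not known exactly. Their poses are not given: they have to be found in the camera images.
- tumbler: bench-top parts tumbler, fixed to the bench: dark base 240 (x) x 200 (y) x 55 mm carrying an open rectangular tub, outside 206 x 176 mm, rim 120 mm above the bench, floor 55 mm above the bench (65 mm deep), hold-down arm hinged on its +y side. Origin: centre of the base's underside on the bench, z up
- tub_mouth (a point): centre of the tub's mouth at rim height, 120 mm above the tumbler's origin. The mouth is 190 mm (x) by 140 mm (y): on the two y sides a lip 10 mm thick (its top is the rim) reaches 10 mm inwards; under the lips the tub is 160 mm wide
- tub_floor (a point): centre of the tub's floor, 55 mm above the tumbler's origin
- holdarm (a joint): angle of the counterweighted hold-down arm (rad): 0 level across the cover, bar 36 mm above the plate, 4 mm above the tabs; grows as it is lifted and swung over to the tumbler's +y side. Balance point near 0.9: below it the arm falls shut, above it it swings on by itself to its stop at 1.75 (just past upright) and stays. Lifting at the handle takes about 1 N
- holdarm_grip (a point): centre of the arm's black handle block: 22 mm wide (tumbler x), 36 mm long along the arm, 22 mm thick, 165 mm from the hinge axis; the bar behind it is 12 mm wide. With the arm shut it is at tumbler (0, -53, 169) mm. Pinched across its width it can pivot between the fingers about the tumbler's x axis
- holdarm_hinge (a point): hinge axis of the arm (along the tumbler's x), at tumbler (0, 112, 169) mm, between two cheeks (y 100 to 126 mm, up to 190 mm high). A round steel counterweight sits on a short stub above the hinge
- cover: snap-fit tub cover: plate 206 (x) x 176 (y) x 6 mm, 0.28 kg. Origin: centre of the plate's underside, which lies on the tub rim when seated, z up; either way round fits. Four tapered pegs (20 mm thick, 10 mm at the foot) reach 30 mm below it at (+-82, +-57.5) mm and guide it into the mouth with about 2.5 mm play; set down on a surface its origin is 30 mm above it
- cover_grip (a point): between the two tabs, on the cover's z axis 25 mm above its origin: squeeze here along the cover's y. A fixed block 30 (x) x 24 (y) mm, up to z = 36 mm above the origin, stands between the tabs. The cover can be lifted by the pressed tabs, and goes back with them pressed; they spring out when let go
- tab_a (a joint): travel (m) of the tab on the cover's +y side: 0 sprung out, 0.010 fully pressed inwards; spring 2 to 7 N. Upright metal pad 30 mm wide (x), z 8 to 38 mm, outer face 30 mm from the middle (60 mm over both tabs, 40 mm both pressed). It carries a hook under the plate (down to 28 mm below it) that catches 6 mm under the tub's lip; from 8.5 mm travel it is clear
- tab_b (a joint): the same for the tab on the cover's -y side
- mat: black rubber mat, 250 (x) x 215 (y) x 4 mm, fixed on the bench; origin at the centre of its underside
- link1: forged steel link, 92 mm long: a bar 18 mm wide and 14 mm thick (z 2 to 16 mm) along its x, with a round boss 28 mm across and 18 mm high at each end (centres 32 mm from the middle). 0.13 to 0.25 kg. Origin: centre of its underside. Absent in some starts
- link2: forged steel link, 92 mm long: a bar 18 mm wide and 14 mm thick (z 2 to 16 mm) along its x, with a round boss 28 mm across and 18 mm high at each end (centres 32 mm from the middle). 0.13 to 0.25 kg. Origin: centre of its underside. Absent in some starts
- link3: forged steel link, 92 mm long: a bar 18 mm wide and 14 mm thick (z 2 to 16 mm) along its x, with a round boss 28 mm across and 18 mm high at each end (centres 32 mm from the middle). 0.13 to 0.25 kg. Origin: centre of its underside. Absent in some starts
- link4: forged steel link, 92 mm long: a bar 18 mm wide and 14 mm thick (z 2 to 16 mm) along its x, with a round boss 28 mm across and 18 mm high at each end (centres 32 mm from the middle). 0.13 to 0.25 kg. Origin: centre of its underside. Absent in some starts
- tape: roll of masking tape lying flat, 84 mm across, 24 mm high; leave alone. Origin: centre of the underside
- offcut: plain dark steel bar, 100 x 22 x 10 mm, no bosses; not one of the links; leave alone. Origin: centre of the underside
- spraycan: spray can, 66 mm across, 190 mm high; leave alone. Origin: centre of the underside
- painttin: paint tin, 106 mm across, 108 mm high; leave alone. Origin: centre of the underside
- jar: glass jar, 72 mm across, 90 mm high; leave alone. Origin: centre of the underside
- wirebrush: blue-handled brush, 42 mm wide, lying; leave alone. Origin: middle of its 200 mm length, on the underside
- screwdriver: screwdriver, lying; leave alone. Origin: middle of its 200 mm length, on the underside

How it is judged:
By the outcome, as a careful person would: the job done as asked, in the order asked, and still so for the second after the job is handed in, with the robot touching nothing.
Of link1, link2, link3, link4 only 2 to 4 are there at a start; the rules pass over those that are not, and their reading is None.
At some moment in a run one of link1, link2, link3, link4 may be knocked a few centimetres aside while the robot is not near it.
It also fails if it takes over 210 s, if anything falls off the work surface, if the arm or the gripper's body presses on something with over 40 N, if the wrist force passes 120 N, or if a joint passes its speed limit or range.

### The arm

A 6-joint arm with a two-finger parallel gripper is mounted at the origin on the work surface. World frame = base frame: x ahead of the robot, y to its left, z up, the work surface at z = 0. Lengths are in m, angles in rad, forces in N, time in s.
With the tool pointing down it reaches from about 0.35 to 1 m from the base axis. Payload 7.1 kg.
Tool frame: the origin (TCP) lies at the very end of the fingers, on their centre line; the grasp point (between the pads) lies 19 mm behind it; z points along the fingers, y is the line along which they close (so a half turn about z gives the same grasp; the last joint's range is limited). The gripper opens to 85 mm and grips with 20 to 120 N. Pads are 22 mm wide; open, the fingers measure 114 mm over their backs; the gripper's body (76 mm by 85 mm) begins 54 mm behind the grasp point. The pads swing forward as they close: fully open they stand 13 mm farther back than shut.
Start: joints at [1.257, 0.423, 1.63, -0, 1.089, -0.019], TCP at [0.182, 0.598, 0.231] pointing down, gripper open.
Joint ranges: [-3, 3], [-0.9, 2.11], [0.09, 2.58], [-1.31, 4.45], [0.11, 2.69], [-2.54, 2.54]. Speed limits (rad/s): [2.39, 2.39, 3.01, 3.14, 3.14, 3.14].

### API

Orientations are given as [roll, pitch, yaw] about the fixed x, y, z axes, in that order (R = Rz(yaw) Ry(pitch) Rx(roll)).
In Python, from workcell import r, optics, workorder, readout gives the robot as it stands (r), with the cameras (optics), the job (workorder) and the readings (readout).
- The arm moves only by the shell command python3 steer.py 'ROWS' [OPENING] [FORCE]. ROWS is a JSON list of rows, 1 to 10 of them, each of 4 numbers: dx, dy, dz in m, then a turn about the tool's z in rad; each row is the pose to reach, as a shift and turn from the pose commanded when the command began, along the tool's axes at that moment; what a row does not reach only later rows make up. A row lasts 1/12 s, in which the tool goes at most 0.0417 m and 0.125 rad, less where a joint would pass 70% of its speed; a pose out of reach is approached as far as the arm can. OPENING is the finger opening in m, set as the command begins (- or left out keeps the last). The fingers move at their own pace and stop on an object; FORCE is the grip in N (left out, the last holds). Time passes only in rows, so rows that do not move let the fingers close. It prints the time, the measured TCP pose, the force, the opening and the grip force at its end.
- readout.get_obs(): the state, without advancing time (a new reading comes with each control period).
- optics.camera(name): name is "scene" or "top" or "wrist"; returns a dict with "pixels" (384x512x3 uint8, red, green, blue), "fx", "fy", "cx", "cy" (pixels), "R" (3x3) and "t" (3): a world point X has camera coordinates R X + t; the wrist camera has in their place "hand_eye" (4x4, takes a point from camera to tool coordinates, whose origin is the TCP and whose axes are the flange's). Camera axes: x right, y down, z forward; pixel columns grow to the right and rows downward; lengths in m; the calibration is good to about 2 mm. A picture is of the moment at which its call begins: read the wrist's pose just before it. There is no depth.
- workorder.sign_off(): hands the job in; it is judged then, once.
The state is a dict: "time": time; "joint_pos": joint angles; "joint_vel": joint speeds; "tau": joint torques, N m; "ee_pos": TCP position; "orientation": TCP orientation; "contact_force": force on the tool from outside, world axes, zero at the start; "wrist_torque": the same for the moment, N m; "opening": finger opening in m; "grip_force": force on a finger pad.
Only numpy, scipy, OpenCV 4.12 (cv2) and the standard library are available. Lean on these libraries where they do the work, as an engineer would, in place of code of your own. Each camera call takes 0.05 s, during which the arm holds its last target. There are 200 camera calls.

## Working session

There is one attempt and no reset: what is moved stays moved. The work goes in short steps, Python scripts to look and compute and a shell command to move; the robot and the scene stay as the last step left them, time stands still between calls to the robot, and variables do not carry over. Pictures are saved under pics/ and viewed, at most 16 in all, crops included, and the job is handed in when it is done.

```bash
ls; mkdir -p pics
python3 - <<'E'
from workcell import r, optics, workorder, readout
import cv2
o=readout.get_obs();print(o)
for n in("scene","top"):
    c=optics.camera(n);print(n,{k:c[k] for k in c if k!='pixels'})
    cv2.imwrite(f'pics/{n}0.png',cv2.resize(c['pixels'][:,:,::-1],(800,600),interpolation=cv2.INTER_CUBIC))
    import numpy as np; np.savez(f'cam_{n}.npz',**c)
E
```

```text
pics
steer.py
workcell.py
{'time': 0.0, 'joint_pos': array([ 1.25701719e+00,  4.23865210e-01,  1.63069748e+00, -1.73310196e-05,
        1.08856174e+00, -1.89978541e-02]), 'joint_vel': array([ 0.00117776, -0.00111206,  0.00077862,  0.00032355, -0.0003289 ,
       -0.00064713]), 'tau': array([ 1.98152316e-03, -5.57380593e+01, -2.81745207e+01,  6.08081905e-05,
        7.31450928e-03,  1.53206514e-05]), 'ee_pos': array([0.18139302, 0.59753259, 0.23052752]), 'orientation': array([-3.14006086e+00, -1.37593206e-05,  2.84681941e+00]), 'contact_force': array([-0.33286134,  0.27898555, -0.12189719]), 'wrist_torque': array([-0.00659008, -0.00594407, -0.02033381]), 'grip_force': 0.0, 'opening': 0.08540153245880444}
scene {'fx': 396.5892004849272, 'fy': 396.5892004849272, 'cx': 259.44075274528694, 'cy': 190.78801980075522, 'R': array([[-0.38510772,  0.92285366,  0.00575828],
       [ 0.74330313,  0.3138672 , -0.59075193],
       [-0.54698492, -0.22322298, -0.80683269]]), 't': array([ 0.18803477, -0.34195889,  1.84555386])}
top {'fx': 450.08012476553665, 'fy': 450.08012476553665, 'cx': 253.9627214886289, 'cy': 194.97394746327947, 'R': array([[-1.32321683e-02, -9.99912394e-01,  3.37875011e-04],
       [-9.84526954e-01,  1.29695180e-02, -1.74752593e-01],
       [ 1.74732901e-01, -2.64500278e-03, -9.84612318e-01]]), 't': array([0.02033914, 0.54737939, 1.26561402])}
```

View pics/top0.png

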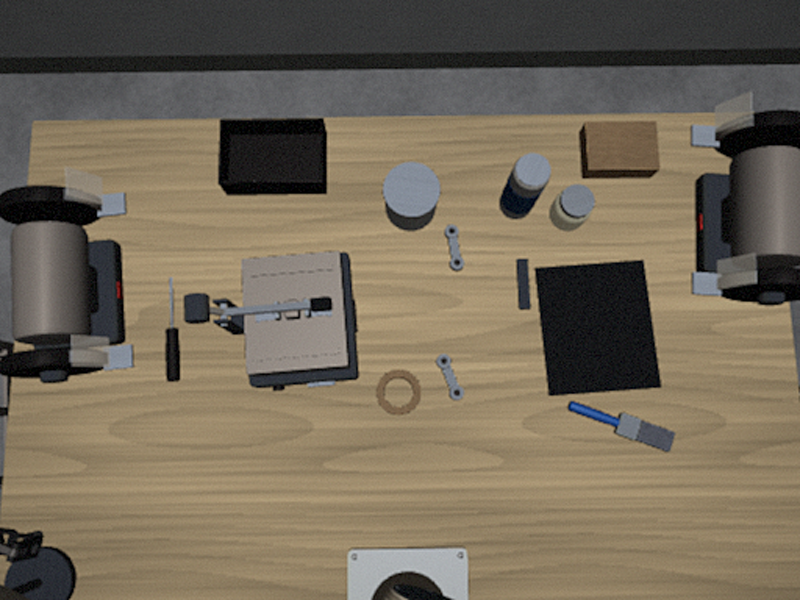

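View pics/scene0.png

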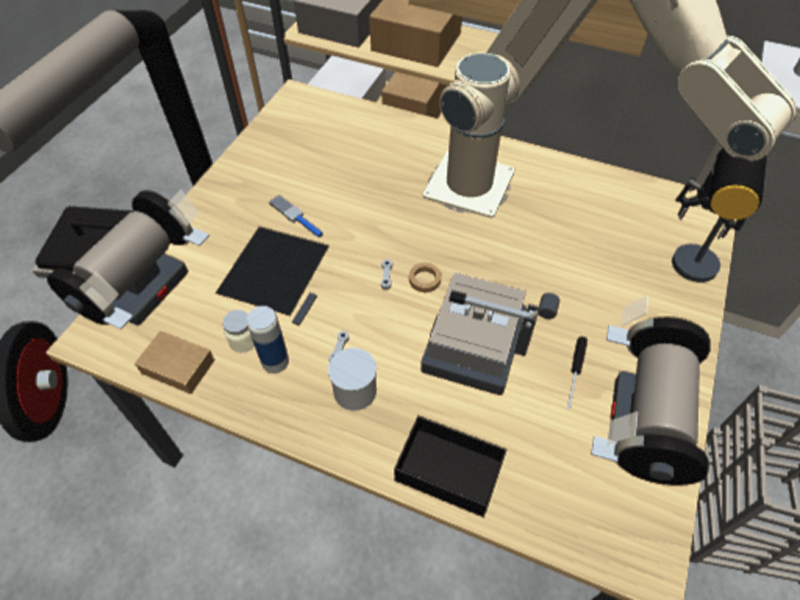

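The top view shows two links at (454,247) and (450,377), the tumbler around (300,315), the mat around (598,328), the tape at (398,391) and the offcut at (523,284). The hold-down arm's handle is at (320,304). Next I'll zoom in to measure.

```bash
cat > h.py <<'E'
import numpy as np,cv2
from scipy.spatial.transform import Rotation as Ro
def load(n): return dict(np.load(f'cam_{n}.npz'))
def proj(c,X):
    p=np.atleast_2d(X)@c['R'].T+c['t']; return np.c_[c['fx']*p[:,0]/p[:,2]+c['cx'],c['fy']*p[:,1]/p[:,2]+c['cy']]
def unproj(c,uv,z):
    uv=np.atleast_2d(uv).astype(float); d=np.c_[(uv[:,0]-c['cx'])/c['fx'],(uv[:,1]-c['cy'])/c['fy'],np.ones(len(uv))]@c['R']
    o=-c['R'].T@c['t']; s=(z-o[2])/d[:,2]; return o+s[:,None]*d
E
python3 - <<'E'
from h import *
t=load('top')['pixels'][:,:,::-1];s=load('scene')['pixels'][:,:,::-1]
a=cv2.resize(t[155:255,115:240],(500,400),interpolation=cv2.INTER_CUBIC)
b=cv2.resize(t[140:260,275:305],(0,0),fx=2.5,fy=2.5,interpolation=cv2.INTER_CUBIC)
im=np.zeros((600,800,3),np.uint8); im[:400,:500]=a
im[:200,500:700]=cv2.resize(t[140:175,272:307],(200,200),interpolation=cv2.INTER_CUBIC)
im[200:400,500:700]=cv2.resize(t[222:262,272:312],(200,200),interpolation=cv2.INTER_CUBIC)
im[400:600,:250]=cv2.resize(s[165:255,260:372],(250,200),interpolation=cv2.INTER_CUBIC)
cv2.imwrite('pics/c1.png',im)
E
```

```text
(no output)
```

View pics/c1.png

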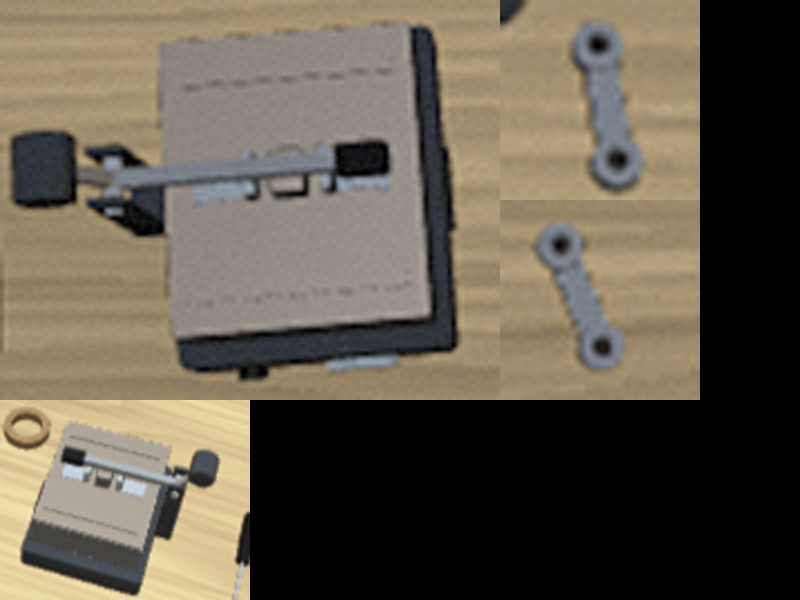

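The enlarged crop gives the cover plate's corners (161,43), (409,25), (432,318), (176,336), the handle at about (362,159), and the link bosses.

Run:
```python
from h import *
from scipy.optimize import least_squares
c=load('top')
f=lambda P,s,o:(np.array(P,float)+.5)/s-.5+np.array(o)
cov=f([(161,43),(409,25),(432,318),(176,336)],4,(115,155))
def fit(px,size,z,order):
    # corners local: order
    L=np.array(order)*np.array(size)/2
    w=unproj(c,px,z); 
    def res(p):
        R=np.array([[np.cos(p[2]),-np.sin(p[2])],[np.sin(p[2]),np.cos(p[2])]]); return ((L@R.T+p[:2])-w[:,:2]).ravel()
    s=least_squares(res,[*w.mean(0)[:2],0]); return s.x,np.abs(s.fun).max()
o=[(1,1),(1,-1),(-1,-1),(-1,1)]
x,e=fit(cov,(.206,.176),.126,o);print('tumbler',x,np.degrees(x[2]),e)
m,e2=fit(f([(535,268),(644,261),(661,387),(549,394)],1.5625,(0,0)),(.25,.215),.004,o);print('mat',m,e2)
h=unproj(c,f([(336,145),(388,140),(388,172),(338,178)],4,(115,155)),.18);print('handle',h.mean(0))
cs,sn=np.cos(x[2]),np.sin(x[2]);R=np.array([[cs,-sn],[sn,cs]])
print('pred handle',x[:2]+R@[0,-.053],'hinge',x[:2]+R@[0,.112])
for P,s,oo in(([(97,44),(117,159)],200/35,(272,140)),([(60,44),(101,146)],5,(272,222))):
    w=unproj(c,f(P,s,oo),.016);d=w[0]-w[1];print('link',w.mean(0),np.arctan2(d[1],d[0]),np.linalg.norm(d))
# check in scene
S=load('scene');Tc=[np.r_[x[:2]+R@np.array([a*.103,b*.088]),.126] for a,b in o]
print((proj(S,Tc)))
```

```text
tumbler [0.52435369 0.19344722 0.06899132] 3.952911361337223 0.0024128885537391814
mat [ 0.50827662 -0.37091989  0.05521402] 0.003194303930841025
handle [0.52767145 0.14116179 0.18      ]
pred handle [0.52800733 0.14057331] hinge [0.51663279 0.30518078]
link [ 0.66802042 -0.0988726   0.016     ] 0.1401426936713155 0.06375505825620272
link [ 0.41595204 -0.08427143  0.016     ] 0.3584593959463805 0.06419865156938008
[[323.28387866 230.96378555]
 [273.59429914 216.69145674]
 [290.09608688 172.77711571]
 [336.20872872 184.93365496]]
```

```bash
cat > d.py <<'E'
# usage: d.py x y z yaw [t]  (t: x y given in tumbler frame, yaw rel. to it) -> tool-axis shift and turn
import sys
from h import *
from workcell import r, optics, workorder, readout
T=np.array([0.5244,0.1934]);A=0.0690
def delta(x,y,z,yaw,tum=False):
    if tum:
        c,s=np.cos(A),np.sin(A);x,y=T+[c*x-s*y,s*x+c*y];yaw+=A
    o=readout.get_obs();R=Ro.from_euler('xyz',o['orientation']).as_matrix()
    d=R.T@(np.array([x,y,z])-o['ee_pos']);t=-(yaw-o['orientation'][2]);t=(t+np.pi)%(2*np.pi)-np.pi
    return np.round([*d,t],4),round(o['joint_pos'][5],2)
if __name__=='__main__':
    a=list(map(float,sys.argv[1:5]));print(*delta(*a,len(sys.argv)>5))
E
python3 d.py 0 -.053 .23 1.5708 t
```

```text
[-4.645e-01 -3.366e-01  1.100e-03  1.207e+00] -0.02
```

```bash
python3 steer.py '[[-0.24,-0.17,0,0.6],[-0.24,-0.17,0,0.6],[-0.24,-0.17,0,0.6],[-0.24,-0.17,0,0.6],[-0.24,-0.17,0,0.6],[-0.24,-0.17,0,0.6],[-0.24,-0.17,0,0.6],[-0.24,-0.17,0,0.6],[-0.24,-0.17,0,0.6]]' 0.06 30; python3 d.py 0 -.053 .23 1.5708 t
```

```text
time: 0.85
ee_pos: [0.363, 0.3637, 0.2312]
orientation: [-3.141, 0.0, 2.243]
contact_force: [0.2, -0.5, -0.3]
opening: 0.0599
grip_force: 0.0
[-0.2774 -0.0097  0.0012  0.6027] 0.09
```

```bash
python3 steer.py '[[-0.277,-0.01,0,0.603],[-0.277,-0.01,0,0.603],[-0.277,-0.01,0,0.603],[-0.277,-0.01,0,0.603],[-0.277,-0.01,0,0.603],[-0.277,-0.01,0,0.603],[-0.277,-0.01,0,0.603],[-0.277,-0.01,0,0.603],[-0.277,-0.01,0,0.603]]'; python3 d.py 0 -.053 .153 1.5708 t
python3 - <<'E'
from workcell import r, optics, workorder, readout
import numpy as np,cv2
o=readout.get_obs();c=optics.camera('wrist');np.savez('w1.npz',p=o['ee_pos'],q=o['orientation'],**c);print(c['hand_eye'],c['fx'],c['cx'],c['cy'])
cv2.imwrite('pics/w1.png',c['pixels'][:,:,::-1])
E
```

```text
time: 1.6
ee_pos: [0.5277, 0.1433, 0.231]
orientation: [-3.141, -0.0, 1.642]
contact_force: [-1.3, 0.3, -0.7]
opening: 0.0603
grip_force: 0.0
[-0.0029  0.0002  0.078   0.0025] 0.17
[[ 1.52429654e-04 -9.47368181e-01 -3.20146071e-01  8.28621840e-02]
 [ 9.99999796e-01  3.43125225e-04 -5.39242278e-04  1.95014178e-03]
 [ 6.20711169e-04 -3.20145924e-01  9.47368040e-01 -1.43708834e-01]
 [ 0.00000000e+00  0.00000000e+00  0.00000000e+00  1.00000000e+00]] 301.657606020729 255.00967922437033 195.96184012736487
```

View pics/w1.png

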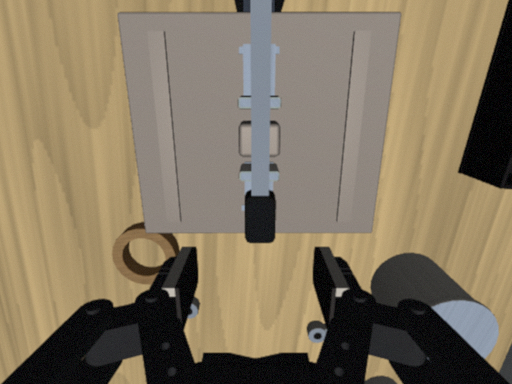

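The wrist view shows the cover corners at (119,13), (399,13), (373,233), (146,233), with the handle at (260,217) centred between the fingers. I'll use these to refine the tumbler pose.

```bash
cat >> h.py <<'E'
def wcam(f):
    d=dict(np.load(f)); T=np.eye(4);T[:3,:3]=Ro.from_euler('xyz',d['q']).as_matrix();T[:3,3]=d['p'];M=np.linalg.inv(T@d['hand_eye']);d['R']=M[:3,:3];d['t']=M[:3,3];return d
E
python3 - <<'E'
from h import *
c=wcam('w1.npz')
w=unproj(c,[(119,12.5),(399.5,12.5),(373,233.5),(146,233.5)],.126)[:,:2];print(w,w.mean(0))
d=(w[0]+w[1]-w[2]-w[3]);print('yaw',np.arctan2(-d[0],d[1]),np.linalg.norm(d)/2);d=w[1]-w[0]+w[2]-w[3];print(np.arctan2(d[1],d[0]),np.linalg.norm(d)/2)
print(unproj(c,[(260,192),(260,216)],.18))
E
```

```text
[[0.42158465 0.27475733]
 [0.62355642 0.28920127]
 [0.63898312 0.11417236]
 [0.43334962 0.09929969]] [0.52936845 0.19435766]
yaw 0.07742751983537473 0.17576988607129498
0.0718003994049141 0.20432910025333145
[[0.53150011 0.16359792 0.18      ]
 [0.53285082 0.14607735 0.18      ]]
```

```bash
sed -i 's/^T=.*/T=np.array([0.5288,0.1942]);A=0.0735/' d.py; python3 d.py 0 -.053 .153 1.5708 t
```

```text
[-0.0032  0.0056  0.0779 -0.0006] 0.17
```

```bash
python3 steer.py '[[-0.003,0.0055,0.02,0],[-0.003,0.0055,0.05,0],[-0.003,0.0055,0.078,0],[-0.003,0.0055,0.078,0]]' && python3 steer.py '[[0,0,0,0],[0,0,0,0],[0,0,0,0],[0,0,0,0],[0,0,0,0],[0,0,0,0]]' 0.0 30
```

```text
time: 1.98
ee_pos: [0.5287, 0.1417, 0.1487]
orientation: [-3.133, 0.001, 1.646]
contact_force: [-1.6, 0.0, -0.1]
opening: 0.0599
grip_force: 0.0
time: 2.48
ee_pos: [0.5312, 0.1415, 0.1551]
orientation: [-3.139, -0.001, 1.644]
contact_force: [-9.4, 2.8, 7.5]
opening: 0.0216
grip_force: 32.2
```

```bash
python3 steer.py '[[0.001,-0.001,-0.0165,0],[0.0043,-0.001,-0.0327,0],[0.0089,-0.001,-0.0485,0],[0.015,-0.001,-0.0639,0],[0.0226,-0.001,-0.0785,0],[0.0316,-0.001,-0.0923,0],[0.042,-0.001,-0.105,0],[0.0536,-0.001,-0.117,0],[0.0663,-0.001,-0.1273,0],[0.08,-0.001,-0.1365,0]]' - 25; python3 steer.py '[[0,0,0,0]]'
```

```text
time: 3.32
ee_pos: [0.5254, 0.2206, 0.2917]
orientation: [-3.142, 0.001, 1.644]
contact_force: [-3.4, -1.9, -2.2]
opening: 0.021
grip_force: 33.5
time: 3.4
ee_pos: [0.5254, 0.2224, 0.2927]
orientation: [3.141, -0.001, 1.645]
contact_force: [-7.4, -4.1, 6.6]
opening: 0.0215
grip_force: 34.7
```

```bash
python3 steer.py '[[0.0147,-0.001,-0.0078,0],[0.03,-0.001,-0.0141,0],[0.0457,-0.001,-0.0188,0],[0.062,-0.001,-0.022,0],[0.0783,-0.001,-0.0235,0],[0.0948,-0.001,-0.0233,0],[0.103,-0.001,-0.0225,0],[0.103,-0.001,-0.0225,0]]' - 25; python3 steer.py '[[0,0,0,0],[0,0,0,0],[0,0,0,0],[0,0,0,0],[0,0,0,0]]' 0.06; python3 steer.py '[[0,0,-0.03,0],[0,0,-0.06,0],[0,0,-0.08,0]]'; python3 d.py 0 0 .24 1.5708 t
```

```text
time: 4.07
ee_pos: [0.5178, 0.3261, 0.3139]
orientation: [3.14, -0.002, 1.646]
contact_force: [-1.6, -0.5, 7.8]
opening: 0.0213
grip_force: 40.5
time: 4.48
ee_pos: [0.5177, 0.323, 0.3121]
orientation: [-3.141, -0.0, 1.643]
contact_force: [-0.5, 0.4, -0.2]
opening: 0.0599
grip_force: 0.0
time: 4.73
ee_pos: [0.5182, 0.3232, 0.3947]
orientation: [3.14, -0.001, 1.643]
contact_force: [0.6, 0.8, 0.3]
opening: 0.0606
grip_force: 0.0
[-0.1295  0.0009  0.1546 -0.001 ] 0.47
```

```bash
python3 steer.py '[[-0.04,0.001,0,0],[-0.08,0.001,0,0],[-0.12,0.001,0,-0.12],[-0.1295,0.001,0.03,-0.24],[-0.1295,0.001,0.06,-0.36],[-0.1295,0.001,0.09,-0.48],[-0.1295,0.001,0.12,-0.6],[-0.1295,0.001,0.15,-0.72],[-0.1295,0.001,0.15,-0.84],[-0.1295,0.001,0.15,-0.96]]' 0.085; python3 steer.py '[[0,0,0,-0.12],[0,0,0,-0.24],[0,0,0,-0.36],[0,0,0,-0.48],[0,0,0,-0.6],[0,0,0,-0.61],[0,0,0,-0.61]]'
python3 d.py 0 0 .2 3.1416 t
python3 - <<'E'
from workcell import r, optics, workorder, readout
import numpy as np,cv2
o=readout.get_obs();c=optics.camera('wrist');np.savez('w2.npz',p=o['ee_pos'],q=o['orientation'],**c)
s=optics.camera('scene')['pixels']
im=np.zeros((576,800,3),np.uint8);im[:384,:512]=c['pixels'];im[:240,512:]=cv2.resize(s[100:280,230:446],(288,240));cv2.imwrite('pics/w2.png',im[:384,:,::-1])
E
```

```text
time: 5.57
ee_pos: [0.5268, 0.1932, 0.2398]
orientation: [-3.138, -0.003, 2.609]
contact_force: [-0.2, 0.6, 0.6]
opening: 0.0847
grip_force: 0.0
time: 6.15
ee_pos: [0.5282, 0.1939, 0.2423]
orientation: [3.142, -0.0, -3.073]
contact_force: [0.0, -0.3, -0.6]
opening: 0.0849
grip_force: 0.0
[-0.0006  0.0003  0.0423 -0.0044] -1.31
```

View pics/w2.png

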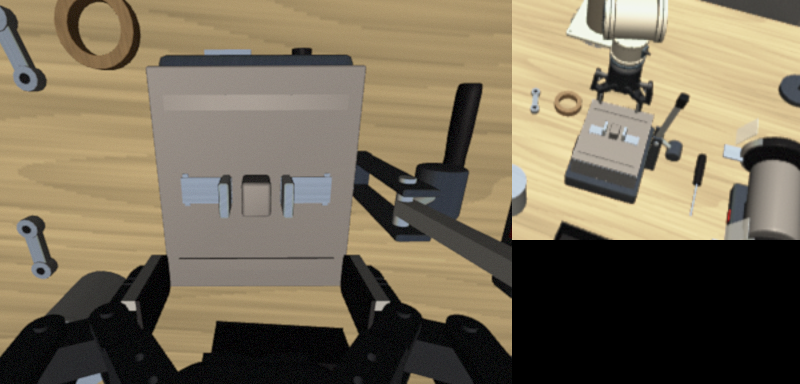

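The arm stays open. The cover is centred, with corners (148,67), (365,67), (344,286), (169,286), and the block is centred at x≈256.

Run:
```python
from h import *
c=wcam('w2.npz')
w=unproj(c,[(148,66.5),(365.5,66.5),(344,286.5),(169,286.5)],.126)[:,:2];print(w,w.mean(0))
d=(w[1]+w[2]-w[0]-w[3]);print('yaw',np.arctan2(-d[0],d[1]),np.linalg.norm(d)/2);d=w[2]-w[1]+w[3]-w[0];print(np.arctan2(d[1],d[0]),np.linalg.norm(d)/2)
print(unproj(c,[(256.5,176)],.156), unproj(c,[(256.5,206)],.156))
# tape etc for knock check later: visible link bosses
w=unproj(c,[(32,227),(41,269)],.016);print('link',w.mean(0),np.arctan2(*(w[1]-w[0])[[1,0]]))
```

```text
[[0.43290903 0.10251895]
 [0.42094237 0.27492002]
 [0.62572582 0.29145242]
 [0.63786754 0.11465326]] [0.52936119 0.19588616]
yaw 0.06892947876428901 0.17501571787513753
0.06984901852299116 0.20537176942043486
[[0.50859976 0.19411796 0.156     ]] [[0.5337524  0.19590199 0.156     ]]
link [ 0.66923289 -0.09677337  0.016     ] 0.028374576496204697
```

```bash
sed -i 's/^T=.*/T=np.array([0.529,0.195]);A=0.0710/' d.py; python3 d.py 0 0 .131 3.1416 t
```

```text
[-0.0009  0.001   0.1113 -0.0022] -1.31
```

```bash
python3 steer.py '[[-0.001,0.001,0.03,-0.002],[-0.001,0.001,0.06,-0.002],[-0.001,0.001,0.09,-0.002],[-0.001,0.001,0.105,-0.002],[-0.001,0.001,0.111,-0.002],[-0.001,0.001,0.111,-0.002],[-0.001,0.001,0.111,-0.002]]'; python3 steer.py '[[0,0,0,0],[0,0,0,0],[0,0,0,0],[0,0,0,0],[0,0,0,0],[0,0,0,0],[0,0,0,0],[0,0,0,0]]' 0.0 60
```

```text
time: 6.83
ee_pos: [0.5296, 0.1952, 0.1319]
orientation: [3.141, 0.001, -3.068]
contact_force: [-0.5, 0.0, -0.2]
opening: 0.0853
grip_force: 0.0
time: 7.5
ee_pos: [0.5303, 0.195, 0.1337]
orientation: [3.141, 0.003, -3.067]
contact_force: [-2.8, -3.1, 14.3]
opening: 0.0372
grip_force: 60.3
```

```bash
python3 steer.py '[[0,0,-0.005,0],[0,0,-0.01,0],[0,0,-0.02,0],[0,0,-0.03,0],[0,0,-0.04,0],[0,0,-0.05,0],[0,0,-0.06,0],[0,0,-0.08,0],[0,0,-0.1,0],[0,0,-0.1,0]]'; python3 steer.py '[[0,0,0,0]]'; python3 d.py .508 -.371 .234 -3.087
```

```text
time: 8.33
ee_pos: [0.5313, 0.1959, 0.2358]
orientation: [3.14, 0.007, -3.067]
contact_force: [1.0, 0.6, -2.9]
opening: 0.0374
grip_force: 61.7
time: 8.42
ee_pos: [0.5298, 0.1953, 0.2327]
orientation: [3.141, 0.003, -3.067]
contact_force: [-0.3, 0.2, -3.0]
opening: 0.0374
grip_force: 61.7
[ 0.0637 -0.5631 -0.0019  0.0196] -1.31
```

```bash
python3 steer.py '[[0,-0.01,-0.015,0],[0.005,-0.03,-0.03,0],[0.01,-0.06,-0.03,0],[0.015,-0.09,-0.03,0.002],[0.02,-0.12,-0.03,0.004],[0.025,-0.155,-0.03,0.006],[0.03,-0.19,-0.03,0.008],[0.035,-0.225,-0.03,0.01],[0.04,-0.26,-0.03,0.012],[0.045,-0.295,-0.03,0.014]]'; python3 steer.py '[[0.005,-0.035,0,0.002],[0.008,-0.07,0,0.004],[0.01,-0.105,0,0.006],[0.012,-0.14,0,0.006],[0.015,-0.175,0,0.006],[0.017,-0.21,0,0.006],[0.018,-0.24,0,0.006],[0.018,-0.26,0,0.006],[0.018,-0.267,0,0.006],[0.018,-0.267,0,0.006]]';  python3 d.py .508 -.371 .234 -3.087
python3 - <<'E'
from workcell import r, optics, workorder, readout
import numpy as np,cv2
o=readout.get_obs();c=optics.camera('wrist');np.savez('w3.npz',p=o['ee_pos'],q=o['orientation'],**c)
s=optics.camera('top')['pixels']
im=np.zeros((384,800,3),np.uint8);im[:,:512]=c['pixels'];im[:336,512:]=cv2.resize(s[130:298,290:434],(288,336));cv2.imwrite('pics/w3.png',im[:,:,::-1])
E
```

```text
time: 9.25
ee_pos: [0.5048, -0.1039, 0.26]
orientation: [3.141, -0.002, -3.081]
contact_force: [0.4, -0.2, -3.1]
opening: 0.0372
grip_force: 61.7
time: 10.08
ee_pos: [0.5034, -0.3711, 0.2597]
orientation: [3.14, -0.002, -3.089]
contact_force: [0.7, 0.2, -2.4]
opening: 0.0373
grip_force: 61.7
[-0.0046 -0.0002  0.0257 -0.0024] -2.28
```

View pics/w3.png

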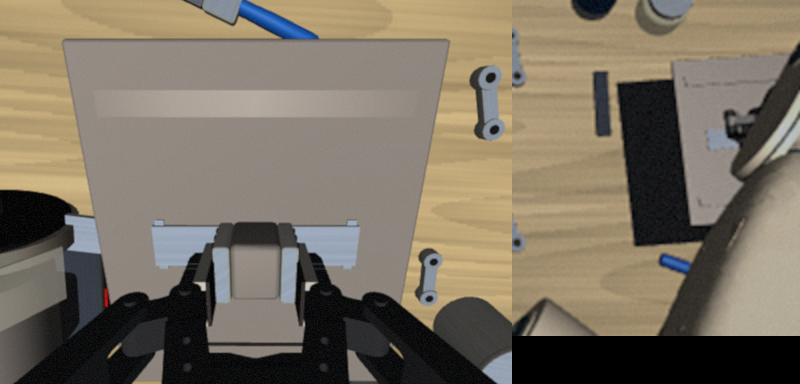

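The cover hangs level in the gripper over the mat area, and both links are visible at the right. I'll check its position against the mat.

Run:
```python
from h import *
c=load('top')
print(unproj(c,[(370,161),(379,243)],.252).round(3), 'mat', unproj(c,[(342.4,171.5),(412,167),(423,247.5),(351,252)],.004).round(3))
c=wcam('w3.npz')
for P in ([(489,76),(491,130)],[(432,261),(429,298)]):
    w=unproj(c,P,.016);d=w[1]-w[0];print('link',w.mean(0),np.arctan2(d[1],d[0]),np.linalg.norm(d))
```

```text
[[ 0.594 -0.277  0.252]
 [ 0.39  -0.287  0.252]] mat [[ 0.625 -0.257  0.004]
 [ 0.636 -0.471  0.004]
 [ 0.391 -0.485  0.004]
 [ 0.381 -0.271  0.004]]
link [ 0.4186346  -0.08493617  0.016     ] 0.3322950960122336 0.06612045038569389
link [ 0.67208283 -0.09825353  0.016     ] 0.16770360697052977 0.06490557371632448
```

```bash
python3 steer.py '[[-0.004,0,0.02,0],[-0.008,0,0.05,0],[-0.012,0,0.085,0],[-0.012,0,0.12,0],[-0.012,0,0.15,0],[-0.012,0,0.175,0],[-0.012,0,0.19,0],[-0.012,0,0.2,0],[-0.012,0,0.206,0],[-0.012,0,0.206,0]]'; python3 steer.py '[[0,0,0.002,0],[0,0,0.004,0],[0,0,0.006,0],[0,0,0.006,0]]'
```

```text
time: 11.02
ee_pos: [0.516, -0.3683, 0.0546]
orientation: [3.141, -0.001, -3.086]
contact_force: [0.1, -0.1, -2.9]
opening: 0.0374
grip_force: 61.7
time: 11.35
ee_pos: [0.5163, -0.3696, 0.0498]
orientation: [-3.141, 0.001, -3.087]
contact_force: [-0.2, 0.7, -3.5]
opening: 0.0373
grip_force: 61.7
```

```bash
python3 steer.py '[[0,0,0.002,0],[0,0,0.003,0],[0,0,0.003,0]]'; python3 steer.py '[[0,0,0,0],[0,0,0,0],[0,0,0,0],[0,0,0,0],[0,0,0,0],[0,0,0,0]]' 0.085; python3 steer.py '[[0,0,-0.02,0],[0,0,-0.05,0],[0,0,-0.09,0],[0,0,-0.13,0],[0,0,-0.17,0],[0,0,-0.2,0],[0,0,-0.2,0]]'
python3 - <<'E'
from workcell import r, optics, workorder, readout
import numpy as np,cv2
o=readout.get_obs();c=optics.camera('wrist');np.savez('w4.npz',p=o['ee_pos'],q=o['orientation'],**c)
cv2.imwrite('pics/w4.png',c['pixels'][:,:,::-1])
E
```

```text
time: 11.6
ee_pos: [0.5165, -0.3698, 0.0478]
orientation: [-3.141, 0.001, -3.088]
contact_force: [-3.1, 2.2, 8.2]
opening: 0.0373
grip_force: 63.6
time: 12.1
ee_pos: [0.5163, -0.3695, 0.0464]
orientation: [-3.141, 0.0, -3.087]
contact_force: [-0.0, -0.5, 0.1]
opening: 0.085
grip_force: 0.0
time: 12.68
ee_pos: [0.5192, -0.3717, 0.2542]
orientation: [-3.134, 0.009, -3.087]
contact_force: [0.2, -1.2, 0.2]
opening: 0.085
grip_force: 0.0
```

View pics/w4.png

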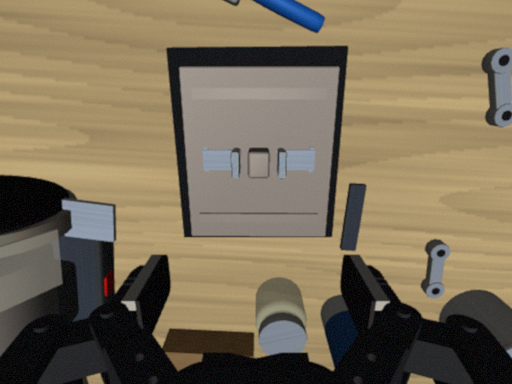

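The cover sits upright on the mat with its tabs sprung out. The links are at (502,88) and (437,270). Next I'll check the overlap with the mat and locate the links.

```bash
python3 - <<'E'
from h import *
c=wcam('w4.npz')
print('cover',unproj(c,[(180,67),(340,67),(333,238),(184,238)],.04)[:,:2].round(3).tolist())
print('mat',unproj(c,[(168,47),(347,46),(334,238)],.004)[:,:2].round(3).tolist())
for P in ([(501,60),(502,117)],[(440,252),(434,290)]):
    w=unproj(c,P,.016);d=w[1]-w[0];print('link',w.mean(0),np.arctan2(d[1],d[0]),np.linalg.norm(d))
E
python3 d.py .670 -.098 .15 -3.0
```

```text
cover [[0.417, -0.46], [0.408, -0.286], [0.614, -0.265], [0.626, -0.461]]
mat [[0.394, -0.483], [0.382, -0.272], [0.632, -0.252]]
link [ 0.41990443 -0.08592512  0.016     ] 0.33304992175004017 0.06616830018084117
link [ 0.67147107 -0.09894586  0.016     ] 0.11649064429355359 0.06438967374423817
[-0.1659  0.2647  0.1004 -0.0874] -2.26
```

```bash
python3 - <<'E'
from h import *
c=load('top')
print('tin',unproj(c,np.array([(412,190)])/1.5625,.108),'can',unproj(c,np.array([(531,169)])/1.5625,.19))
E
python3 steer.py '[[-0.025,0.035,0.0,-0.05],[-0.05,0.07,0.0,-0.085],[-0.07,0.105,0.01,-0.085],[-0.09,0.14,0.02,-0.085],[-0.11,0.175,0.03,-0.085],[-0.13,0.21,0.04,-0.085],[-0.15,0.24,0.05,-0.085],[-0.16,0.26,0.05,-0.085],[-0.166,0.265,0.05,-0.085],[-0.166,0.265,0.05,-0.085]]' 0.06
cat > wl.py <<'E'
import sys
from h import *
from workcell import r, optics, workorder, readout
o=readout.get_obs();c=optics.camera('wrist');np.savez(sys.argv[1]+'.npz',p=o['ee_pos'],q=o['orientation'],**c)
cv2.imwrite(f'pics/{sys.argv[1]}.png',c['pixels'][:,:,::-1])
w=wcam(sys.argv[1]+'.npz')
for i in range(2,len(sys.argv),3): print(proj(w,[list(map(float,sys.argv[i:i+3]))]))
E
python3 wl.py w5; python3 d.py .670 -.0985 .004 -3.0
```

```text
tin [[ 0.75025819 -0.01741367  0.108     ]] can [[ 0.75667065 -0.22075682  0.19      ]]
time: 13.57
ee_pos: [0.6678, -0.094, 0.1946]
orientation: [3.141, -0.002, -3.0]
contact_force: [-0.4, -0.3, 0.7]
opening: 0.0593
grip_force: 0.0
[-0.0027 -0.0034  0.1911 -0.0009] -1.87
```

View pics/w5.png

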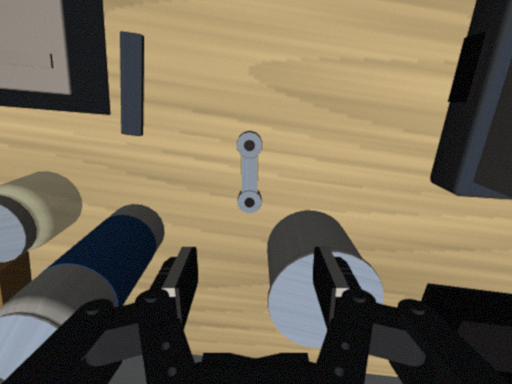

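The link is at (249,144)–(249,202) with the tin close to its +x side. I'll grip it shifted slightly toward -x, with a narrower opening.

```bash
python3 - <<'E'
from h import *
c=wcam('w5.npz')
w=unproj(c,[(249.5,145),(249.5,202)],.018);d=w[1]-w[0];print('link',w.mean(0),np.arctan2(d[1],d[0]),np.linalg.norm(d))
print('tin',unproj(c,[(307,212)],.0),unproj(c,[(268,250),(355,240)],.0))
E
python3 d.py .664 -.0965 .004 -3.0
```

```text
link [ 0.67090533 -0.09911191  0.018     ] 0.13634675591561876 0.06420667488294139
tin [[ 0.71204779 -0.02378533  0.        ]] [[ 0.76948303 -0.06235299  0.        ]
 [ 0.74040367  0.04276316  0.        ]]
[ 0.003  -0.0006  0.1911 -0.0009] -1.87
```

```bash
python3 steer.py '[[0.0025,-0.004,0.03,0],[0.0025,-0.004,0.065,0],[0.0025,-0.004,0.1,0],[0.0025,-0.004,0.135,0],[0.0025,-0.004,0.16,0],[0.0025,-0.004,0.18,0],[0.0025,-0.004,0.188,0],[0.0025,-0.004,0.19,0],[0.0025,-0.004,0.19,0]]' 0.045; python3 steer.py '[[0,0,0,0],[0,0,0,0],[0,0,0,0],[0,0,0,0],[0,0,0,0],[0,0,0,0]]' 0.0 60;  python3 steer.py '[[0,0,-0.01,0],[0,0,-0.03,0],[0,0,-0.06,0],[0,0,-0.1,0],[0,0,-0.14,0],[0,0,-0.18,0],[0,0,-0.21,0],[0,0,-0.22,0],[0,0,-0.22,0]]'; python3 d.py 0 -.025 .22 3.1416 t
```

```text
time: 14.37
ee_pos: [0.6654, -0.1013, 0.0065]
orientation: [-3.142, -0.0, -3.004]
contact_force: [0.6, 0.1, 0.9]
opening: 0.0453
grip_force: 0.0
time: 14.87
ee_pos: [0.6668, -0.1006, 0.0084]
orientation: [-3.14, 0.003, -3.002]
contact_force: [-0.6, -0.8, 7.8]
opening: 0.0154
grip_force: 59.3
time: 15.62
ee_pos: [0.6673, -0.1002, 0.2306]
orientation: [-3.14, 0.007, -3.002]
contact_force: [1.6, 0.2, -2.0]
opening: 0.0161
grip_force: 58.9
[0.0977 0.2867 0.0094 0.0684] -1.88
```

```bash
python3 steer.py '[[0.01,0.03,0,0.01],[0.02,0.06,0,0.03],[0.03,0.095,0,0.05],[0.04,0.13,0,0.068],[0.055,0.165,0,0.068],[0.07,0.2,0,0.068],[0.08,0.235,0,0.068],[0.09,0.265,0,0.068],[0.098,0.285,0,0.068],[0.098,0.287,0,0.068]]'; python3 steer.py '[[0,0,0.005,0]]'; python3 d.py 0 -.025 .079 3.1416 t
```

```text
time: 16.45
ee_pos: [0.5251, 0.173, 0.2238]
orientation: [-3.141, -0.005, -3.067]
contact_force: [-0.6, -0.2, -2.0]
opening: 0.0159
grip_force: 59.0
time: 16.53
ee_pos: [0.5276, 0.1714, 0.2201]
orientation: [-3.141, -0.002, -3.068]
contact_force: [0.4, 0.8, -1.2]
opening: 0.0159
grip_force: 59.0
[-0.0033 -0.0015  0.1411  0.0028] -1.35
```

```bash
python3 steer.py '[[-0.003,-0.0015,0.025,0],[-0.003,-0.0015,0.05,0],[-0.003,-0.0015,0.075,0],[-0.003,-0.0015,0.1,0],[-0.003,-0.0015,0.12,0],[-0.003,-0.0015,0.135,0],[-0.003,-0.0015,0.142,0],[-0.003,-0.0015,0.142,0],[-0.003,-0.0015,0.142,0]]'; python3 steer.py '[[0,0,0,0],[0,0,0,0],[0,0,0,0],[0,0,0,0]]' 0.032;  python3 steer.py '[[0,0,-0.02,0],[0,0,-0.05,0],[0,0,-0.08,0],[0,0,-0.11,0],[0,0,-0.14,0],[0,0,-0.14,0]]' 
python3 wl.py w6; python3 d.py .4185 -.0855 .19 -2.8
```

```text
time: 17.28
ee_pos: [0.5318, 0.1684, 0.0787]
orientation: [-3.141, -0.001, -3.071]
contact_force: [-0.0, -1.0, -1.2]
opening: 0.0158
grip_force: 59.0
time: 17.62
ee_pos: [0.5324, 0.1694, 0.0802]
orientation: [3.141, 0.002, -3.07]
contact_force: [-0.2, 0.1, -0.1]
opening: 0.0318
grip_force: 0.0
time: 18.12
ee_pos: [0.5352, 0.1703, 0.2259]
orientation: [3.139, 0.011, -3.07]
contact_force: [1.0, 0.3, 0.1]
opening: 0.0322
grip_force: 0.0
[ 0.1337 -0.2466  0.0319 -0.2701] -1.36
```

View pics/w6.png

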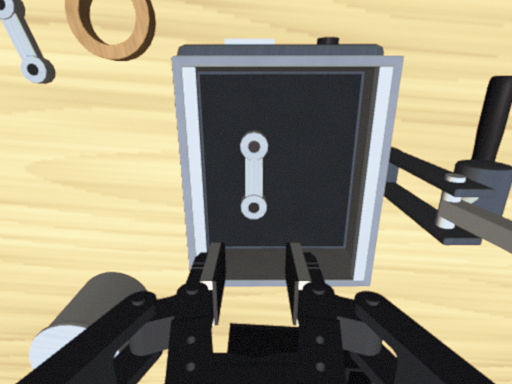

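Link A lies in the tub at (254,177), and link B is still at the top left. I'll move above link B.

```bash
python3 steer.py '[[0.015,-0.03,0,-0.05],[0.03,-0.06,0,-0.12],[0.045,-0.095,0,-0.2],[0.06,-0.13,0.01,-0.27],[0.08,-0.165,0.02,-0.27],[0.1,-0.2,0.03,-0.27],[0.115,-0.225,0.03,-0.27],[0.13,-0.242,0.03,-0.27],[0.134,-0.247,0.03,-0.27],[0.134,-0.247,0.03,-0.27]]' 0.05; python3 steer.py '[[0,0,0,0]]'; python3 wl.py w7 .4185 -.0855 .018;python3 d.py .4185 -.0855 .006 -2.805
```

```text
time: 19.0
ee_pos: [0.4145, -0.0875, 0.1888]
orientation: [3.141, -0.001, -2.803]
contact_force: [-0.3, 0.5, -0.5]
opening: 0.0498
grip_force: 0.0
time: 19.08
ee_pos: [0.416, -0.0865, 0.1892]
orientation: [3.141, 0.0, -2.801]
contact_force: [-0.1, -0.6, -0.1]
opening: 0.05
grip_force: 0.0
[[255.04548619 175.53702947]]
[-2.200e-03 -1.000e-04  1.833e-01  4.800e-03] -2.14
```

View pics/w7.png

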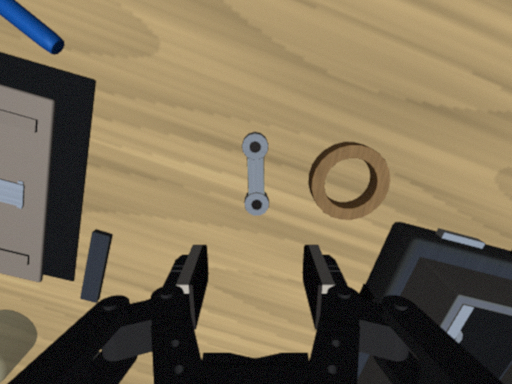

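Link B is centred between the fingers at (256,175), and the tape is clear.

```bash
python3 steer.py '[[-0.002,0.001,0.03,0],[-0.002,0.001,0.065,0],[-0.002,0.001,0.1,0],[-0.002,0.001,0.135,0],[-0.002,0.001,0.16,0],[-0.002,0.001,0.175,0],[-0.002,0.001,0.182,0],[-0.002,0.001,0.183,0],[-0.002,0.001,0.183,0]]' 0.045; python3 steer.py '[[0,0,0,0],[0,0,0,0],[0,0,0,0],[0,0,0,0],[0,0,0,0],[0,0,0,0]]' 0.0 60;  python3 steer.py '[[0,0,-0.01,0],[0,0,-0.03,0],[0,0,-0.06,0],[0,0,-0.1,0],[0,0,-0.14,0],[0,0,-0.18,0],[0,0,-0.21,0],[0,0,-0.22,0],[0,0,-0.22,0]]'; python3 d.py 0 .025 .22 3.1416 t
```

```text
time: 19.88
ee_pos: [0.4178, -0.0845, 0.0063]
orientation: [3.142, -0.0, -2.799]
contact_force: [1.0, -0.6, 0.0]
opening: 0.0453
grip_force: 0.0
time: 20.38
ee_pos: [0.4183, -0.0852, 0.0076]
orientation: [-3.14, 0.002, -2.8]
contact_force: [0.2, 1.1, 6.7]
opening: 0.0161
grip_force: 58.9
time: 21.13
ee_pos: [0.4189, -0.0855, 0.2305]
orientation: [-3.137, 0.007, -2.801]
contact_force: [0.8, -0.3, -1.4]
opening: 0.0158
grip_force: 59.2
[-0.2041  0.2517  0.0107  0.27  ] -2.14
```

```bash
python3 steer.py '[[-0.02,0.025,0,0.03],[-0.04,0.05,0,0.06],[-0.06,0.075,0,0.1],[-0.085,0.105,0,0.15],[-0.11,0.135,0,0.2],[-0.135,0.165,0,0.25],[-0.16,0.2,0,0.27],[-0.18,0.225,0,0.27],[-0.198,0.245,0,0.27],[-0.204,0.252,0,0.27]]'; python3 steer.py '[[0,0,0.005,0],[0,0,0.01,0]]'; python3 d.py 0 .025 .079 3.1416 t
```

```text
time: 21.97
ee_pos: [0.5255, 0.2238, 0.2253]
orientation: [3.141, -0.0, -3.068]
contact_force: [0.0, -0.4, -2.4]
opening: 0.0161
grip_force: 59.2
time: 22.13
ee_pos: [0.5242, 0.2201, 0.2151]
orientation: [-3.141, -0.002, -3.07]
contact_force: [-0.3, -0.2, -1.4]
opening: 0.0161
grip_force: 59.2
[-0.0033 -0.0002  0.1361  0.001 ] -1.27
```

```bash
python3 steer.py '[[-0.003,0,0.025,0],[-0.003,0,0.05,0],[-0.003,0,0.075,0],[-0.003,0,0.1,0],[-0.003,0,0.12,0],[-0.003,0,0.13,0],[-0.003,0,0.136,0],[-0.003,0,0.136,0],[-0.003,0,0.136,0]]'; python3 steer.py '[[0,0,0,0],[0,0,0,0],[0,0,0,0],[0,0,0,0]]' 0.03;  python3 steer.py '[[0,0,-0.02,0],[0,0,-0.05,0],[0,0,-0.09,0],[0,0,-0.13,0],[0,0,-0.17,0],[0,0,-0.2,0],[0,0,-0.2,0]]'
python3 - <<'E'
from h import *
from workcell import r, optics, workorder, readout
o=readout.get_obs();c=optics.camera('wrist');np.savez('w8.npz',p=o['ee_pos'],q=o['orientation'],**c)
t=optics.camera('top')['pixels'];s=optics.camera('scene')['pixels']
im=np.zeros((584,800,3),np.uint8);im[:384,:512]=c['pixels'];im[:216,512:]=cv2.resize(t,(288,216));im[216:432,512:]=cv2.resize(s,(288,216));cv2.imwrite('pics/w8.png',im[:440,:,::-1])
E
```

```text
time: 22.88
ee_pos: [0.5285, 0.2204, 0.0809]
orientation: [3.142, 0.0, -3.071]
contact_force: [-0.5, -0.4, -1.0]
opening: 0.016
grip_force: 59.2
time: 23.22
ee_pos: [0.5287, 0.2212, 0.0812]
orientation: [3.141, 0.002, -3.07]
contact_force: [0.2, -0.1, -0.1]
opening: 0.0303
grip_force: 0.0
time: 23.8
ee_pos: [0.5315, 0.2223, 0.2881]
orientation: [3.138, 0.012, -3.07]
contact_force: [1.2, 0.3, 0.2]
opening: 0.0299
grip_force: 0.0
```

View pics/w8.png

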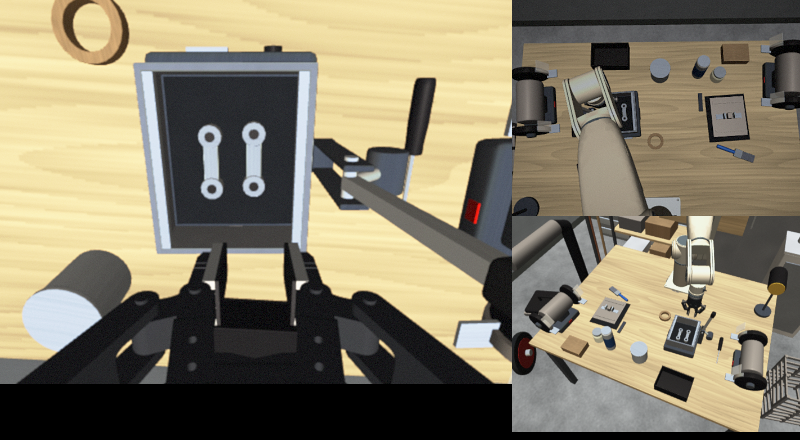

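Both links lie in the tub and no others are on the bench. I'll go back to the cover now, re-gripping at the recorded pose.

```bash
python3 d.py .5165 -.3698 .26 -3.088;  python3 steer.py '[[0.0,-0.04,0,0],[0.0,-0.08,0,0],[0,-0.12,0,0],[0,-0.16,0,0],[0,-0.2,0,0],[0,-0.24,0,0],[0,-0.28,0,0],[0,-0.32,0,0],[0,-0.36,0,0],[0,-0.4,0,0]]' 0.085; python3 d.py .5165 -.3698 .26 -3.088
```

```text
[ 0.0534 -0.5883  0.0203  0.0178] -1.27
time: 24.78
ee_pos: [0.5553, -0.1797, 0.2781]
orientation: [3.14, -0.004, -3.07]
contact_force: [-0.0, 0.4, -0.9]
opening: 0.0853
grip_force: 0.0
[ 0.0522 -0.1869  0.018   0.0176] -1.98
```

```bash
python3 steer.py '[[0.01,-0.035,0,0.01],[0.02,-0.07,0,0.018],[0.03,-0.105,0.01,0.018],[0.04,-0.14,0.015,0.018],[0.047,-0.165,0.018,0.018],[0.0522,-0.18,0.018,0.018],[0.0522,-0.187,0.018,0.018],[0.0522,-0.187,0.018,0.018],[0.0522,-0.187,0.018,0.018]]'; python3 wl.py w9;python3 d.py .5165 -.3698 .047 -3.088
```

```text
time: 25.53
ee_pos: [0.5181, -0.3673, 0.2618]
orientation: [3.14, -0.001, -3.088]
contact_force: [-0.1, 0.5, -0.2]
opening: 0.0848
grip_force: 0.0
[ 0.0019 -0.0029  0.2151  0.0006] -2.26
```

View pics/w9.png

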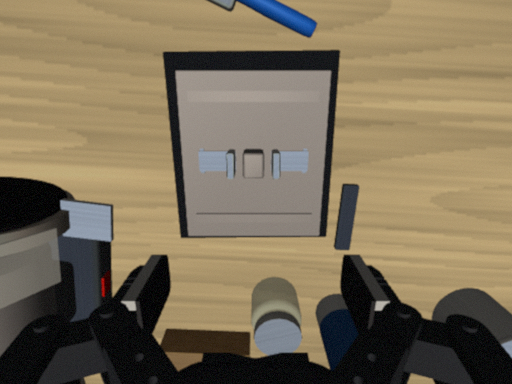

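The cover is where I left it, and its 3 px offset matches the computed shift.

```bash
python3 steer.py '[[0.001,-0.001,0.03,0],[0.002,-0.003,0.07,0],[0.002,-0.003,0.11,0],[0.002,-0.003,0.145,0],[0.002,-0.003,0.175,0],[0.002,-0.003,0.195,0],[0.002,-0.003,0.208,0],[0.002,-0.003,0.2145,0],[0.002,-0.003,0.2145,0],[0.002,-0.003,0.2145,0]]'; python3 d.py .5165 -.3698 .047 -3.088
```

```text
time: 26.42
ee_pos: [0.517, -0.3714, 0.0489]
orientation: [-3.141, 0.001, -3.088]
contact_force: [0.5, 0.9, -0.5]
opening: 0.0853
grip_force: 0.0
[0.0004 0.0016 0.0019 0.0003] -2.27
```

```bash
python3 steer.py '[[0,0.0015,0.0015,0],[0,0.0015,0.0015,0]]';  python3 steer.py '[[0,0,0,0],[0,0,0,0],[0,0,0,0],[0,0,0,0],[0,0,0,0],[0,0,0,0],[0,0,0,0],[0,0,0,0]]' 0 60; python3 steer.py '[[0,0,-0.005,0],[0,0,-0.015,0],[0,0,-0.03,0],[0,0,-0.05,0],[0,0,-0.08,0],[0,0,-0.11,0],[0,0,-0.14,0],[0,0,-0.17,0],[0,0,-0.2,0],[0,0,-0.215,0]]'; python3 steer.py '[[0,0,0,0],[0,0,0,0]]'; python3 d.py .5303 .195 .26 -3.067
```

```text
time: 26.58
ee_pos: [0.5168, -0.3702, 0.0477]
orientation: [-3.14, 0.002, -3.088]
contact_force: [0.2, -0.0, -0.3]
opening: 0.0848
grip_force: 0.0
time: 27.25
ee_pos: [0.5166, -0.3703, 0.0482]
orientation: [-3.141, 0.001, -3.089]
contact_force: [-2.4, 2.8, 14.3]
opening: 0.0372
grip_force: 60.1
time: 28.08
ee_pos: [0.5168, -0.3707, 0.2658]
orientation: [-3.139, 0.004, -3.088]
contact_force: [1.2, 0.1, -2.5]
opening: 0.037
grip_force: 61.5
time: 28.25
ee_pos: [0.5159, -0.37, 0.2619]
orientation: [-3.141, 0.001, -3.088]
contact_force: [-0.5, 0.1, -3.2]
opening: 0.0372
grip_force: 61.4
[-0.0444  0.5634  0.0015 -0.0215] -2.26
```

```bash
python3 steer.py '[[0,0.01,0,0],[-0.005,0.03,0,-0.005],[-0.01,0.06,0,-0.01],[-0.015,0.09,0,-0.02],[-0.02,0.125,0,-0.02],[-0.025,0.16,0,-0.02],[-0.03,0.195,0,-0.02],[-0.035,0.23,0,-0.02],[-0.04,0.265,0,-0.02],[-0.042,0.3,0,-0.021]]'; python3 steer.py '[[0,0.035,0,0],[0,0.07,0,0],[0,0.105,0,0],[-0.001,0.14,0,0],[-0.002,0.17,0,0],[-0.002,0.2,0,0],[-0.002,0.225,0,0],[-0.002,0.245,0,0],[-0.002,0.258,0,0],[-0.002,0.263,0,0]]'; python3 steer.py '[[0,0,0,0],[0,0,0,0]]'; python3 d.py .5303 .195 .18 -3.067
```

```text
time: 29.08
ee_pos: [0.5405, -0.0657, 0.2591]
orientation: [3.141, -0.004, -3.067]
contact_force: [-0.4, 0.8, -2.1]
opening: 0.0374
grip_force: 61.5
time: 29.92
ee_pos: [0.523, 0.1959, 0.2596]
orientation: [-3.141, -0.003, -3.065]
contact_force: [0.3, -0.3, -2.8]
opening: 0.0373
grip_force: 61.5
time: 30.08
ee_pos: [0.524, 0.1936, 0.2606]
orientation: [-3.141, -0.001, -3.067]
contact_force: [-0.7, -0.4, -2.9]
opening: 0.037
grip_force: 61.5
[-0.0065  0.001   0.0805 -0.0002] -1.31
```

```bash
python3 steer.py '[[-0.003,0.001,0.02,0],[-0.0065,0.001,0.045,0],[-0.0065,0.001,0.065,0],[-0.0065,0.001,0.078,0],[-0.0065,0.001,0.08,0],[-0.0065,0.001,0.08,0],[-0.0065,0.001,0.08,0],[-0.0065,0.001,0.08,0]]'; python3 d.py .5303 .195 .1345 -3.067
```

```text
time: 30.75
ee_pos: [0.5318, 0.1955, 0.1825]
orientation: [3.141, 0.002, -3.068]
contact_force: [0.4, -0.0, -2.5]
opening: 0.0371
grip_force: 61.5
[ 0.0016 -0.0004  0.048  -0.001 ] -1.31
```

```bash
python3 steer.py '[[0.001,0,0.01,0],[0.001,0,0.015,0],[0.001,0,0.02,0],[0.001,0,0.024,0],[0.001,0,0.024,0]]'; python3 steer.py '[[0,0,0.005,0],[0,0,0.01,0],[0,0,0.014,0],[0,0,0.018,0],[0,0,0.018,0],[0,0,0.018,0]]'; python3 d.py .5303 .195 .1337 -3.067
```

```text
time: 31.17
ee_pos: [0.5292, 0.1955, 0.1562]
orientation: [-3.141, -0.002, -3.067]
contact_force: [-0.6, -0.7, -2.0]
opening: 0.0376
grip_force: 61.5
time: 31.67
ee_pos: [0.5297, 0.1956, 0.139]
orientation: [-3.141, -0.001, -3.067]
contact_force: [-0.5, -0.5, -2.8]
opening: 0.037
grip_force: 61.5
[-0.0005 -0.0007  0.0053 -0.0003] -1.31
```

```bash
python3 steer.py '[[0,0,0.002,0],[0,0,0.004,0],[0,0,0.0055,0],[0,0,0.0065,0],[0,0,0.0065,0]]'; python3 steer.py '[[0,0,0,0],[0,0,0,0],[0,0,0,0],[0,0,0,0],[0,0,0,0],[0,0,0,0],[0,0,0,0]]' 0.085;python3 steer.py '[[0,0,-0.01,0],[0,0,-0.03,0],[0,0,-0.06,0],[0,0,-0.09,0],[0,0,-0.125,0],[0,0,-0.16,0],[0,0,-0.19,0],[0,0,-0.19,0],[0,0,-0.19,0]]'; python3 wl.py w10
python3 - <<'E'
from h import *
c=dict(np.load('w10.npz'));R=Ro.from_euler('xyz',c['q']);print(c['p'],c['q'])
E
```

```text
time: 32.08
ee_pos: [0.5301, 0.1958, 0.1343]
orientation: [3.141, 0.001, -3.067]
contact_force: [-5.0, -2.0, 11.9]
opening: 0.037
grip_force: 63.8
time: 32.67
ee_pos: [0.53, 0.1957, 0.1329]
orientation: [3.142, 0.0, -3.067]
contact_force: [-0.8, 0.5, 0.2]
opening: 0.0849
grip_force: 0.0
time: 33.42
ee_pos: [0.5308, 0.196, 0.3257]
orientation: [3.14, 0.005, -3.067]
contact_force: [-0.5, -0.6, -1.3]
opening: 0.0849
grip_force: 0.0
[0.53079202 0.19600354 0.32566697] [ 3.14030113  0.00492541 -3.06737253]
```

View pics/w10.png

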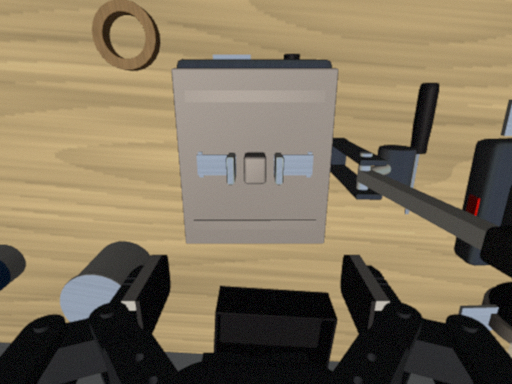

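The cover is seated and its tabs are sprung out (outer edges x≈227 and 284, about 60 mm apart). I'll raise and turn the gripper to take the arm's handle.

```bash
python3 steer.py '[[0,0,-0.03,0.1],[0,0,-0.06,0.22],[0,0,-0.09,0.34],[0,0,-0.09,0.46],[0,0,-0.09,0.58],[0,0,-0.09,0.7],[0,0,-0.09,0.82],[0,0,-0.09,0.94],[0,0,-0.09,1.06],[0,0,-0.09,1.18]]' 0.06; python3 steer.py '[[0,0,0,0.12],[0,0,0,0.24],[0,0,0,0.36],[0,0,0,0.39],[0,0,0,0.39]]'; python3 d.py -.001 .141 .41 1.5708 t
```

```text
time: 34.3
ee_pos: [0.5291, 0.1954, 0.4108]
orientation: [-3.138, -0.0, 2.03]
contact_force: [-0.1, 0.4, 0.6]
opening: 0.0598
grip_force: 0.0
time: 34.72
ee_pos: [0.5292, 0.1954, 0.4109]
orientation: [-3.138, 0.001, 1.645]
contact_force: [-0.4, 0.1, 0.3]
opening: 0.0601
grip_force: 0.0
[ 0.1406 -0.0008  0.0008  0.0029] 0.26
```

```bash
python3 steer.py '[[0.03,-0.001,0,0],[0.065,-0.001,0,0],[0.1,-0.001,0,0],[0.13,-0.001,0,0],[0.1405,-0.001,0,0],[0.1405,-0.001,0,0],[0.1405,-0.001,0,0]]'; python3 wl.py w11; python3 d.py -.001 .141 .314 1.5708 t
```

```text
time: 35.3
ee_pos: [0.518, 0.3354, 0.4116]
orientation: [-3.14, 0.002, 1.648]
contact_force: [0.3, -0.0, -0.3]
opening: 0.0598
grip_force: 0.0
[ 0.001  -0.      0.098   0.0046] 0.48
```

View pics/w11.png

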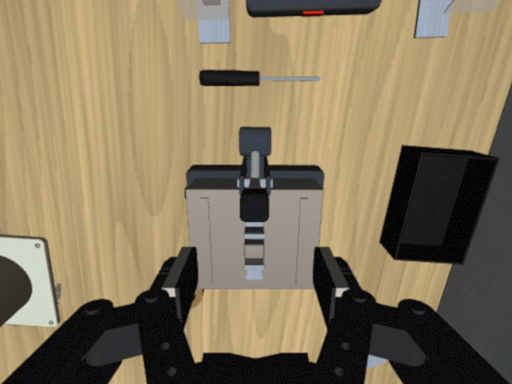

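The handle, seen end-on at (255,205), is centred between the fingers.

```bash
python3 - <<'E'
from h import *
c=wcam('w11.npz')
w=unproj(c,[(255.5,191),(255.5,220)],.347);w[1]=unproj(c,[(255.5,220)],.347);A=.071
R=np.array([[np.cos(A),np.sin(A)],[-np.sin(A),np.cos(A)]]);print((w[:,:2]-[.529,.195])@R.T)
E
python3 steer.py '[[0.001,0,0.02,-0.004],[0.001,0,0.04,-0.004],[0.001,0,0.055,-0.004],[0.001,0,0.055,-0.004]]'; python3 d.py -.001 .141 .314 1.5708 t
```

```text
[[0.00094389 0.15696443]
 [0.00109265 0.13414413]]
time: 35.68
ee_pos: [0.5172, 0.334, 0.3544]
orientation: [-3.136, 0.003, 1.648]
contact_force: [-0.4, -0.1, -1.0]
opening: 0.0601
grip_force: 0.0
[0.0016 0.0012 0.0404 0.0066] 0.48
```

```bash
python3 steer.py '[[0.002,0.001,0.012,0.004],[0.002,0.002,0.024,0.004],[0.002,0.002,0.036,0.004],[0.002,0.002,0.039,0.004],[0.002,0.002,0.039,0.004]]'; python3 steer.py '[[0,0,0,0],[0,0,0,0],[0,0,0,0],[0,0,0,0],[0,0,0,0],[0,0,0,0]]' 0 25; python3 d.py 0 .1414 .312 1.5708 t
```

```text
time: 36.1
ee_pos: [0.5196, 0.3384, 0.3174]
orientation: [-3.139, 0.001, 1.646]
contact_force: [0.3, 0.1, 1.1]
opening: 0.0599
grip_force: 0.0
time: 36.6
ee_pos: [0.5168, 0.3389, 0.3199]
orientation: [-3.136, 0.0, 1.646]
contact_force: [-15.9, -2.2, 9.7]
opening: 0.0218
grip_force: 27.8
[-0.003   0.002   0.0079  0.0044] 0.48
```

```bash
python3 steer.py '[[-0.018,-0.002,-0.0024,0],[-0.0353,-0.002,-0.0029,0],[-0.0525,-0.002,-0.0016,0],[-0.0696,-0.002,0.0013,0],[-0.0862,-0.002,0.0059,0],[-0.1024,-0.002,0.0122,0],[-0.1178,-0.002,0.02,0],[-0.1323,-0.002,0.0294,0],[-0.1459,-0.002,0.0401,0],[-0.1583,-0.002,0.0522,0]]'; python3 steer.py '[[0,0,0,0],[0,0,0,0]]'; python3 d.py 0 -.053 .155 1.5708 t
```

```text
time: 37.43
ee_pos: [0.5284, 0.1801, 0.267]
orientation: [-3.139, -0.0, 1.646]
contact_force: [-6.4, 0.3, 2.1]
opening: 0.0213
grip_force: 28.5
time: 37.6
ee_pos: [0.5284, 0.1793, 0.2661]
orientation: [-3.138, 0.002, 1.645]
contact_force: [-5.9, -4.3, -0.3]
opening: 0.0215
grip_force: 28.4
[-0.0372  0.0021  0.1112  0.0031] 0.23
```

```bash
python3 steer.py '[[-0.0095,0,0.0115,0],[-0.0183,0,0.0243,0],[-0.026,0,0.0378,0],[-0.0324,0,0.0519,0],[-0.0375,0,0.0666,0],[-0.0409,0,0.08,0],[-0.043,0,0.0919,0],[-0.0441,0,0.1022,0],[-0.0446,0,0.1091,0],[-0.0447,0,0.113,0]]'; python3 steer.py '[[0,0,0,0],[0,0,0,0]]'; python3 d.py 0 -.053 .150 1.5708 t
```

```text
time: 38.43
ee_pos: [0.5316, 0.1352, 0.1526]
orientation: [-3.137, 0.001, 1.646]
contact_force: [-5.6, -5.0, 2.0]
opening: 0.0217
grip_force: 30.9
time: 38.6
ee_pos: [0.5316, 0.1353, 0.1531]
orientation: [-3.137, 0.002, 1.646]
contact_force: [-6.1, -5.8, 0.5]
opening: 0.0215
grip_force: 30.6
[0.0068 0.0017 0.003  0.004 ] 0.15
```

```bash
python3 steer.py '[[0,0,0.001,0],[0,0,0.002,0],[0,0,0.003,0],[0,0,0.004,0],[0,0,0.004,0]]'; python3 steer.py '[[0,0,0.001,0],[0,0,0.002,0],[0,0,0.002,0],[0,0,0.002,0]]'
```

```text
time: 39.02
ee_pos: [0.5316, 0.1353, 0.1493]
orientation: [-3.138, 0.001, 1.646]
contact_force: [-5.6, -5.7, 0.7]
opening: 0.0217
grip_force: 30.8
time: 39.35
ee_pos: [0.5316, 0.1353, 0.1475]
orientation: [-3.138, 0.001, 1.646]
contact_force: [-5.8, -6.0, 2.2]
opening: 0.0215
grip_force: 30.9
```

```bash
python3 steer.py '[[0,0,0.001,0],[0,0,0.002,0],[0,0,0.002,0],[0,0,0.002,0]]'; python3 steer.py '[[0,0,0.001,0],[0,0,0.002,0],[0,0,0.002,0]]'
```

```text
time: 39.68
ee_pos: [0.5317, 0.1353, 0.1473]
orientation: [-3.138, 0.001, 1.646]
contact_force: [-12.1, -7.1, 20.0]
opening: 0.0215
grip_force: 33.3
time: 39.93
ee_pos: [0.5317, 0.1353, 0.1472]
orientation: [-3.139, 0.001, 1.646]
contact_force: [-18.9, -8.7, 36.5]
opening: 0.0217
grip_force: 35.8
```

Firm stop reached, so the arm is fully down. I'll back off the pressure, release, retreat and check.

```bash
python3 steer.py '[[0,0,-0.002,0],[0,0,-0.004,0],[0,0,-0.004,0]]'; python3 steer.py '[[0,0,0,0],[0,0,0,0],[0,0,0,0],[0,0,0,0],[0,0,0,0]]' 0.06; python3 steer.py '[[0,0,-0.02,0],[0,0,-0.05,0],[0,0,-0.09,0],[0,0,-0.13,0],[0,0,-0.17,0],[0,0,-0.2,0]]'; python3 steer.py '[[-0.04,0,0,0],[-0.08,0,0,0],[-0.12,0,0,0],[-0.16,0,0,0],[-0.19,0,0,0],[-0.2,0,0,0],[-0.2,0,0,0]]'
python3 - <<'E'
from h import *
from workcell import r, optics, workorder, readout
o=readout.get_obs();c=optics.camera('wrist')
t=optics.camera('top')['pixels'];s=optics.camera('scene')['pixels']
im=np.zeros((600,800,3),np.uint8);im[:300,:400]=cv2.resize(c['pixels'],(400,300));im[:300,400:]=cv2.resize(t,(400,300));im[300:,:400]=cv2.resize(s,(400,300));im[300:,400:]=cv2.resize(s[160:265,250:390],(400,300),interpolation=cv2.INTER_CUBIC);cv2.imwrite('pics/end.png',im[:,:,::-1])
E
```

```text
time: 40.18
ee_pos: [0.5316, 0.1353, 0.148]
orientation: [-3.138, 0.001, 1.646]
contact_force: [-5.5, -6.0, 0.2]
opening: 0.0214
grip_force: 30.6
time: 40.6
ee_pos: [0.5337, 0.1365, 0.1478]
orientation: [3.141, -0.0, 1.646]
contact_force: [-0.5, 0.0, 0.0]
opening: 0.0604
grip_force: 0.0
time: 41.1
ee_pos: [0.534, 0.1365, 0.3514]
orientation: [3.138, -0.001, 1.646]
contact_force: [0.5, 1.0, -0.4]
opening: 0.0599
grip_force: 0.0
time: 41.68
ee_pos: [0.5484, -0.0653, 0.3475]
orientation: [3.142, 0.0, 1.642]
contact_force: [-0.3, 0.2, -0.5]
opening: 0.06
grip_force: 0.0
```

View pics/end.png

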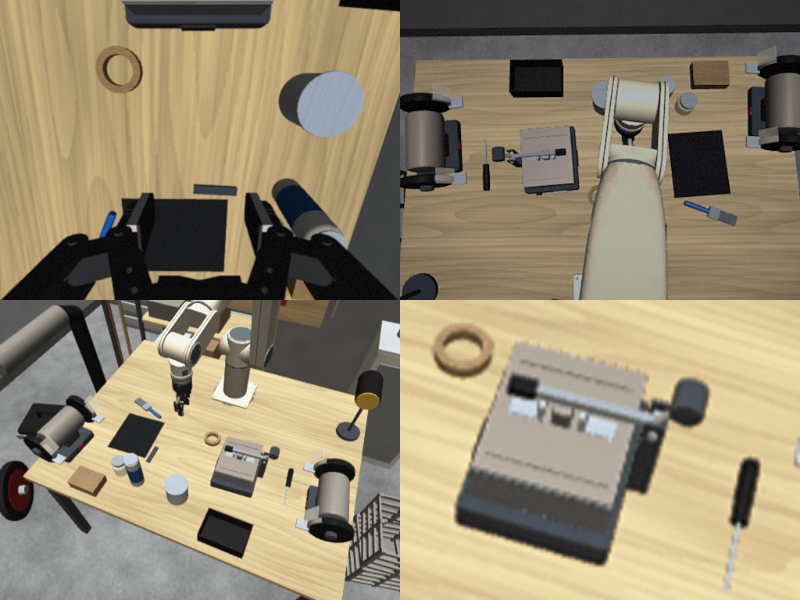

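The final views match the start: the arm lies down across the flush cover, no links are left on the bench, and the other things are in place.

```bash
python3 -c "
from workcell import r, optics, workorder, readout
print(workorder.sign_off())"
```

```text
the job is handed in; nothing more can be done
None
```

The job is handed in: both links on the bench are in the tub, the cover is refitted flush with its tabs sprung out, and the hold-down arm was guided fully down across it, at about 42 s of the 210 s allowed.

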